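# Feel along the socket row and press the proud ones home

## Task

The open socket case cannot be shut because some of the five big sockets in the row along its front edge are standing proud of their wells. Run a fingertip along that row from the largest socket to the smallest, touching the top of every one in turn, and press gently so that each is fully home, also checking by touch those that already are. Do not pull any socket up, and leave the ratchet and the other tools lying where they are.

Things in the scene. Friction and masses are not known exactly. Their poses are not given: they have to be found in the camera images.
- case: open black socket case, fixed; two halves flat on the bench, each 200 mm deep, 360 wide. Origin: under the centre of the base half; x from its front edge (handle, latches) to the lid, y along the big-socket row to the largest, z up. Base x -100..100 mm: rim 46 mm high, insert 40; big sockets at x -63, ratchet recess x -30..24, then two rows of small seated sockets, 50 high. Open lid x 114..314, under 42 high
- socket_1_top (a point): centre of the flat top of the first big socket of the front row, counted from the largest: upright steel cylinder of 37 mm outside diameter at y 84 mm in the case frame, gaps of 14 mm to its neighbours; z up. Its top is 54 mm above the bench (14 above the insert) when home. The dark 12.7 mm square drive hole in the top does not let a fingertip in
- socket_1 (a joint): how far the first big socket stands proud, m: 0 home, at the start 0 to 0.009, more if pulled up. Slides straight up and down only, stays where left, takes 3 to 6 N to push down. At 0 it meets a springy seat: above about 7 N the socket sinks on with it, 3.5 N per mm for 5 mm, and springs back to home when let go
- socket_2_top (a point): centre of the flat top of the second big socket of the front row, counted from the largest: upright steel cylinder of 33 mm outside diameter at y 35 mm in the case frame, gaps of 14 mm to its neighbours; z up. Its top is 54 mm above the bench (14 above the insert) when home. The dark 12.7 mm square drive hole in the top does not let a fingertip in
- socket_2 (a joint): how far the second big socket stands proud, m: 0 home, at the start 0 to 0.009, more if pulled up. Slides straight up and down only, stays where left, takes 3 to 6 N to push down. At 0 it meets a springy seat: above about 7 N the socket sinks on with it, 3.5 N per mm for 5 mm, and springs back to home when let go
- socket_3_top (a point): centre of the flat top of the third big socket of the front row, counted from the largest: upright steel cylinder of 29 mm outside diameter at y -10 mm in the case frame, gaps of 14 mm to its neighbours; z up. Its top is 54 mm above the bench (14 above the insert) when home. The dark 12.7 mm square drive hole in the top does not let a fingertip in
- socket_3 (a joint): how far the third big socket stands proud, m: 0 home, at the start 0 to 0.009, more if pulled up. Slides straight up and down only, stays where left, takes 3 to 6 N to push down. At 0 it meets a springy seat: above about 7 N the socket sinks on with it, 3.5 N per mm for 5 mm, and springs back to home when let go
- socket_4_top (a point): centre of the flat top of the fourth big socket of the front row, counted from the largest: upright steel cylinder of 26 mm outside diameter at y -51.5 mm in the case frame, gaps of 14 mm to its neighbours; z up. Its top is 54 mm above the bench (14 above the insert) when home. The dark 12.7 mm square drive hole in the top does not let a fingertip in
- socket_4 (a joint): how far the fourth big socket stands proud, m: 0 home, at the start 0 to 0.009, more if pulled up. Slides straight up and down only, stays where left, takes 3 to 6 N to push down. At 0 it meets a springy seat: above about 7 N the socket sinks on with it, 3.5 N per mm for 5 mm, and springs back to home when let go
- socket_5_top (a point): centre of the flat top of the last big socket of the front row, counted from the largest: upright steel cylinder of 24 mm outside diameter at y -90.5 mm in the case frame, gaps of 14 mm to its neighbours; z up. Its top is 54 mm above the bench (14 above the insert) when home. The dark 12.7 mm square drive hole in the top does not let a fingertip in
- socket_5 (a joint): how far the last big socket stands proud, m: 0 home, at the start 0 to 0.009, more if pulled up. Slides straight up and down only, stays where left, takes 3 to 6 N to push down. At 0 it meets a springy seat: above about 7 N the socket sinks on with it, 3.5 N per mm for 5 mm, and springs back to home when let go
- ratchet: loose ratchet handle, 230 mm long, 37 mm head, blue grip, lying in its recess in the case; origin under its middle, on the recess floor; y towards its head
- screwdriver: loose screwdriver with a blue handle lying on the bench left of the case; origin on its underside, x towards its tip
- pulley: loose dark ribbed pulley, 60 mm across and 37 mm high, standing flat on the bench right of the case; origin at the centre of its underside
- spray_can: loose spray can, 52 mm across and 150 mm high, standing on the bench right of the case; origin at the centre of its underside

How it is judged:
On the way, in this order (a step that is already met when the one before it is completed fails the run):
1. a fingertip presses on the first socket of the row (counted from the largest) and it is home (contact force between the fingers and socket_1 above 0.5 N and value of joint socket_1 below 0.002 m), for 0.05 s.
2. a fingertip presses on the second socket of the row (counted from the largest) and it is home (contact force between the fingers and socket_2 above 0.5 N and value of joint socket_2 below 0.002 m), for 0.05 s.
3. a fingertip presses on the third socket of the row (counted from the largest) and it is home (contact force between the fingers and socket_3 above 0.5 N and value of joint socket_3 below 0.002 m), for 0.05 s.
4. a fingertip presses on the fourth socket of the row (counted from the largest) and it is home (contact force between the fingers and socket_4 above 0.5 N and value of joint socket_4 below 0.002 m), for 0.05 s.
5. a fingertip presses on the last socket of the row (counted from the largest) and it is home (contact force between the fingers and socket_5 above 0.5 N and value of joint socket_5 below 0.002 m), for 0.05 s.
At the end, for the whole second after the job is handed in: All five big sockets were touched in turn from the largest to the smallest and stand no more than 2 mm above home; the ratchet, screwdriver, pulley and spray can are within 15 mm of where they were (value of joint each of socket_1, socket_2, socket_3, socket_4, socket_5 below 0.002 m and distance of each of ratchet, screwdriver, pulley, spray_can from where it was at the start of the episode below 0.015 m).
It fails at once if a socket of the row is pulled up, more than 13 mm proud (value of joint any of socket_1, socket_2, socket_3, socket_4, socket_5 above 0.013 m).
It fails at once if the fingers press on the case or a socket with more than 35 N (contact force between the fingers and case above 35 N).
It fails at once if the ratchet, screwdriver, pulley or spray can is moved by more than 15 mm (distance of any of ratchet, screwdriver, pulley, spray_can from where it was at the start of the episode above 0.015 m).
It also fails if it takes over 48 s, if anything falls off the work surface, if the arm or the gripper's body presses on something with over 40 N, if the wrist force passes 120 N, or if a joint passes its speed limit or range.

## Robot

A 7-joint arm with a two-finger parallel gripper is mounted at the origin on the work surface. World frame = base frame: x ahead of the robot, y to its left, z up, the work surface at z = 0. Lengths are in m, angles in rad, forces in N, time in s.
With the tool pointing down it reaches from about 0.425 to 0.925 m from the base axis. Payload 6.8 kg.
Tool frame: the origin (TCP) lies midway between the tips of the shut fingers; the grasp point (between the pads) lies r.grip_point_offset behind it (r.grip_point_offset is the distance from the TCP to the grasp point, in m); z points along the fingers, y is the direction in which the jaws open and shut (so a half turn about z gives the same grasp; the last joint's range is limited). The gripper opens to 85 mm and grips with 20 to 120 N. Pads are 22 mm wide; open, the fingers measure 114 mm over their backs; the gripper's body (76 mm by 85 mm) begins 54 mm behind the grasp point. The pads swing forward as they close: fully open they stand 13 mm farther back than shut.
Start: joints at [-1.296, 0.477, 0.022, 1.555, -0.011, 1.109, -0.083], TCP at [0.252, 0.626, 0.231] pointing down, gripper open.
Joint ranges: [-2.96, 2.96], [-0.34, 2.1], [-1.41, 1.46], [0.24, 2.44], [-1.37, 4.51], [0.17, 1.92], [-2.96, 2.96]. Speed limits (rad/s): [2.39, 2.39, 3.14, 3.14, 3.14, 3.14, 3.14].

## Interface

Orientations are given as a rotation vector (axis times angle).
In Python, from bench import r gives the robot as it stands. The module is installed in compiled form; this text tells all that it offers.
- The arm moves only by the tool play_rows, never from a script. Its argument "deltas" is a list of rows, each a list of 3 entries, a list of its own where there are three numbers: the finger opening in mm, from 0 to 85.4, then the shift along the tool's x, y, z in mm, then the turn, a rotation vector about the tool's x, y, z in rad. A call has 1 to 8 rows; each row is the pose to reach, as a shift and turn from the pose measured when the call began, along the tool's axes at that moment; what a row does not reach only later rows make up. A row lasts 1/8 s, in which the tool goes at most 62.5 mm and 10.7 degrees, less where a joint would pass 70% of its speed; a pose out of reach is approached as far as the arm can. A call with a gripper value outside its range is refused whole. The fingers move at their own pace and stop on an object; "squeeze" is the grip in N (left out, the last holds). Time passes only in rows, so rows that repeat a pose let the fingers close. It gives the time, the measured TCP pose, the force and the opening at its end, in the units of the state.
- r.get_obs(): the state, without advancing time (a new reading comes with each control period).
- r.grab_frame(name): name is "scene" or "top"; returns (picture, depth): 420x560x3 uint8, red, green, blue; 420x560 float32, m along the optical axis (not along the pixel's ray), 0 where there is no reading.
- r.camera_model(name): a dict with "mtx" (3x3 intrinsics, pixels), "rvec" (rotation vector, rad) and "tvec" (3), from world to camera coordinates, as OpenCV has them. Camera axes: x right, y down, z forward; pixel columns grow to the right and rows downward; lengths in m; the calibration is good to about 2 mm. A picture is of the moment at which its call begins. camera_model takes no time and is no camera call.
- r.hand_in(): hands the job in, once; it reports no verdict.
The state is a dict: "clock": time; "joints": joint angles; "qvel": joint speeds; "tau": joint torques, N m; "tcp_pos": TCP position; "orientation": TCP orientation; "contact_force": force on the tool from outside, world axes, zero at the start; "moment": the same for the moment, N m; "grip_width": finger opening in m.
Only numpy, scipy, OpenCV 4.12 (cv2) and the standard library are available. Lean on these libraries where they do the work, as an engineer would, in place of code of your own. Each camera call takes 0.05 s, during which the arm holds its last target. There are 200 camera calls.

## Working session

There is one attempt and no reset: what is moved stays moved. The work goes in short steps, Python scripts to look and compute and a tool call to move; the robot and the scene stay as the last step left them, time stands still between calls to the robot, and variables do not carry over. Pictures are saved under pics/ and viewed, about 8 in all and at most 12, crops included, and the job is handed in when it is done.

Besides the shell and the picture viewer there is one more tool, called after ">>>" as name([rows], argument=value, ...), one row to a line, values as JSON. play_rows: Moves the arm, as the interface text tells. Its arguments: {"type":"object","properties":{"deltas":{"type":"array"},"squeeze":{"type":"number"}},"required":["deltas"]}

```bash
mkdir -p pics; python3 - <<'E'
from bench import r
import cv2,numpy as np
print(r.get_obs())
for n in("top","scene"):
    p,d=r.grab_frame(n); cv2.imwrite(f"pics/{n}0.png",cv2.cvtColor(p,cv2.COLOR_RGB2BGR)); np.save(f"{n}0.npy",d)
    print(n,r.camera_model(n))
E
```

```text
{'clock': 0.0, 'joints': array([-1.29610992,  0.47787129,  0.02234483,  1.55645639, -0.01152655,
        1.10928437, -0.08310789]), 'qvel': array([-1.26825646e-03, -1.03892418e-03,  1.25704471e-04, -6.02939318e-05,
       -3.58595957e-04, -9.65285122e-04,  9.33348247e-05]), 'tau': array([-7.45394736e-04, -5.96448255e+01,  1.60784908e+00, -2.81207192e+01,
        1.24267468e-02,  9.22514097e-03,  3.93942253e-05]), 'tcp_pos': array([0.25190469, 0.62559261, 0.23027599]), 'orientation': array([-5.97573595e-01, -3.08399034e+00,  2.94683834e-03]), 'contact_force': array([ 0.24674881, -0.15203848, -0.93322459]), 'moment': array([-0.00757147, -0.05982799, -0.0233145 ]), 'grip_width': 0.08540515202947778}
top {'mtx': array([[383.78809875,   0.        , 276.02600403],
       [  0.        , 383.78809875, 212.78480264],
       [  0.        ,   0.        ,   1.        ]]), 'rvec': array([ 2.12396201, -2.16658189,  0.16190356]), 'tvec': array([0.02618953, 0.50871638, 1.02148321])}
scene {'mtx': array([[413.92480781,   0.        , 284.65677278],
       [  0.        , 413.92480781, 219.81060402],
       [  0.        ,   0.        ,   1.        ]]), 'rvec': array([ 1.98943497,  1.63599003, -0.5662416 ]), 'tvec': array([-0.11325098, -0.35539969,  1.46397421])}
```

View pics/top0.png

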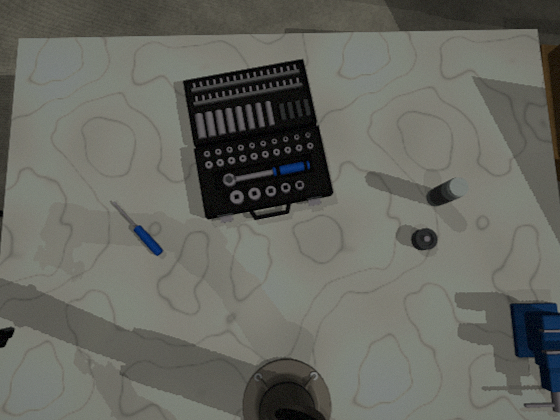

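View pics/scene0.png

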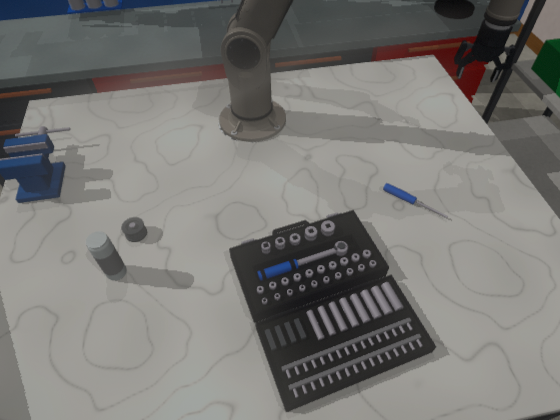

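The top view shows the five big sockets at about (236,197), (254,193), (270,190), (285,188), (299,185), largest on the left. The scene view shows the same row at about (328,228) to (266,247). The path from the arm, which is off to the left, is clear.

```bash
cat > h.py <<'E'
import cv2,numpy as np
from bench import r
def cast(n,uv,z):
    c=r.camera_model(n);R=cv2.Rodrigues(c["rvec"])[0];o=-R.T@c["tvec"]
    d=R.T@np.linalg.solve(c["mtx"],[uv[0],uv[1],1]);return o+d*(z-o[2])/d[2]
def proj(n,P):
    c=r.camera_model(n);return cv2.projectPoints(np.array(P,float).reshape(-1,3),c["rvec"],c["tvec"],c["mtx"],None)[0][:,0]
Y=np.array([84,35,-10,-51.5,-90.5])/1e3
def fit(P):  # 2D rigid fit of socket centres -> case pose
    A=np.c_[np.full(5,-.063),Y];Q=np.array(P)[:,:2];a=A-A.mean(0);q=Q-Q.mean(0)
    th=np.arctan2((a[:,0]*q[:,1]-a[:,1]*q[:,0]).sum(),(a*q).sum())
    R=np.array([[np.cos(th),-np.sin(th)],[np.sin(th),np.cos(th)]]);t=Q.mean(0)-R@A.mean(0)
    return th,t,R@A.T+t[:,None],(Q-(A@R.T+t))*1e3
E
python3 - <<'E'
from h import *
S={"top":[(236,197),(254,193),(270,190),(285,188),(299,185)],"scene":[(328,228),(311,233),(295,239),(280,243),(266,247)]}
for n in S:
    g=cv2.imread(f"pics/{n}0.png",0);d=np.load(f"{n}0.npy");P=[]
    c=r.camera_model(n);R=cv2.Rodrigues(c["rvec"])[0]
    for u,v in S[n]:
        w=8;p=g[v-w:v+w+1,u-w:u+w+1]
        t,m=cv2.threshold(p,0,255,cv2.THRESH_OTSU)
        k,l,st,ce=cv2.connectedComponentsWithStats(m)
        i=1+np.argmax(st[1:,4]);cc=ce[i]+[u-w,v-w]
        ys,xs=np.nonzero(l==i);D=d[ys+v-w,xs+u-w]
        X=(R.T@(np.linalg.inv(c["mtx"])@np.array([(xs+u-w)*D,(ys+v-w)*D,D])-c["tvec"][:,None]))
        P.append(cast(n,cc,.057));print(n,cc.round(1),st[i],P[-1].round(4),"z",np.percentile(X[2],[50,80,95]).round(4))
    th,t,Q,e=fit(P);print(th,t,Q.T.round(4),e.round(1))
for n,x,y,w,hh in(("top",190,60,150,170),("scene",220,200,180,120)):
    im=cv2.imread(f"pics/{n}0.png")[y:y+hh,x:x+w];cv2.imwrite(f"pics/{n}0c.png",cv2.resize(im,None,fx=3.5,fy=3.5,interpolation=cv2.INTER_CUBIC))
E
```

```text
top [236.5 196.6] [  2   1  14  14 137] [0.553 0.123 0.057] z [0.0618 0.0633 0.065 ]
top [254.2 193.3] [  2   3  13  12 103] [0.5611 0.0747 0.057 ] z [0.0634 0.065  0.0661]
top [270.4 190.6] [ 3  4 11 11 76] [0.5679 0.0304 0.057 ] z [0.0555 0.0569 0.0595]
top [285.3 187.4] [ 4  3 10 10 64] [ 0.5759 -0.0106  0.057 ] z [0.0626 0.0637 0.0669]
top [299.1 184.8] [ 4  3  9 10 52] [ 0.5825 -0.0485  0.057 ] z [0.0623 0.0646 0.0661]
0.17071231997246175 [0.6290344  0.05100308] [[ 0.5527  0.1231]
 [ 0.561   0.0748]
 [ 0.5686  0.0304]
 [ 0.5757 -0.0105]
 [ 0.5823 -0.0489]] [[ 0.3 -0.1]
 [ 0.1 -0.1]
 [-0.8 -0.1]
 [ 0.2 -0.1]
 [ 0.2  0.4]]
scene [327.3 225.9] [  1   0  14  12 116] [0.5502 0.1238 0.057 ] z [0.062  0.0635 0.0654]
scene [310.5 231.1] [ 2  1 12 11 91] [0.5581 0.0759 0.057 ] z [0.0634 0.0645 0.0658]
scene [294.4 237.7] [ 3  2 10 10 69] [0.5708 0.0301 0.057 ] z [0.0554 0.0571 0.0585]
scene [279.5 242.3] [ 3  2 10 12 79] [ 0.5775 -0.0109  0.057 ] z [0.0612 0.0634 0.0648]
scene [265.2 246.9] [ 3  2 10 12 78] [ 0.5845 -0.0493  0.057 ] z [0.0607 0.0637 0.0657]
0.20086469927721828 [0.62862176 0.0529491 ] [[ 0.5501  0.1227]
 [ 0.5599  0.0747]
 [ 0.5689  0.0306]
 [ 0.5772 -0.0101]
 [ 0.5849 -0.0483]] [[ 0.   1.1]
 [-1.8  1.2]
 [ 1.9 -0.5]
 [ 0.4 -0.8]
 [-0.5 -1. ]]
```

View pics/scene0c.png

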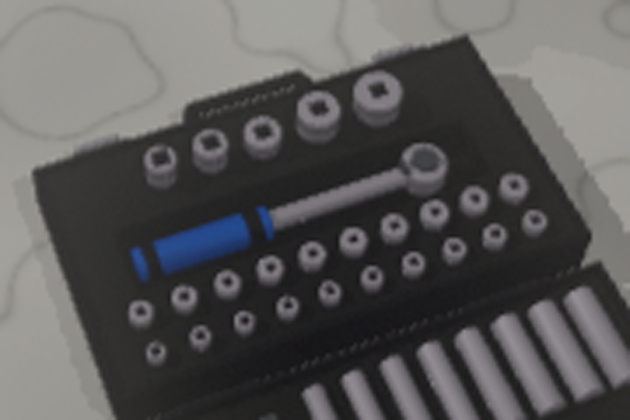

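Sockets 1, 2, 4 and 5 stand about 8 mm proud, and 3 looks home. The two views agree within 3 mm, which is enough to set out.

```bash
cat >> h.py <<'E'
from scipy.spatial.transform import Rotation as Ro
PX={"top":[(236.5,196.6),(254.2,193.3),(270.4,190.6),(285.3,187.4),(299.1,184.8)],"scene":[(327.3,225.9),(310.5,231.1),(294.4,237.7),(279.5,242.3),(265.2,246.9)]}
Z=[.062,.063,.0545,.062,.062]
M=np.mean([[cast(n,u,z) for u,z in zip(PX[n],Z)] for n in PX],0)
th,t,Q,e=fit(M);Q=Q.T
def to(p,yaw_y=None):
    o=r.get_obs();R=Ro.from_rotvec(o["orientation"]);s=R.inv().apply(np.array(p)-o["tcp_pos"])*1e3
    print("t",o["clock"],"tcp",o["tcp_pos"].round(4),"shift",s.round(1))
    if yaw_y is not None:
        y=np.array(yaw_y);z=np.array([0,0,-1.]);x=np.cross(y,z)
        print("turn",(R.inv()*Ro.from_matrix(np.c_[x,y,z])).as_rotvec().round(3))
E
python3 - <<'E'
from h import *
print(th,t,Q.round(4),e.round(1))
for s in(1,-1): to([*Q[0],.12],[s*np.cos(th),s*np.sin(th),0])
E
```

```text
0.18499982658516542 [0.62971679 0.05155708] [[ 0.5523  0.1225]
 [ 0.5614  0.0744]
 [ 0.5696  0.0301]
 [ 0.5773 -0.0107]
 [ 0.5844 -0.049 ]] [[ 0.5 -0.1]
 [-0.2  0.1]
 [-1.   0.2]
 [ 0.6 -0.3]
 [ 0.1 -0. ]]
t 0.1 tcp [0.252  0.6256 0.2304] shift [-466.5 -354.3  111.1]
turn [-1.000e-03  1.000e-03  1.003e+00]
t 0.1 tcp [0.252  0.6256 0.2304] shift [-466.5 -354.3  111.1]
turn [-1.000e-03 -2.000e-03 -2.139e+00]
```

>>> play_rows([
  [0,[-40,-30,0],[0,0,0.12]],
  [0,[-86,-65,5],[0,0,0.25]],
  [0,[-132,-100,10],[0,0,0.38]],
  [0,[-178,-135,15],[0,0,0.5]],
  [0,[-224,-170,20],[0,0,0.63]],
  [0,[-270,-205,25],[0,0,0.75]],
  [0,[-316,-240,30],[0,0,0.88]],
  [0,[-360,-273,35],[0,0,1.0]],
], squeeze=20)

```text
clock: 1.1
tcp_pos: [0.4845, 0.2359, 0.1957]
orientation: [2.008, 2.415, -0.003]
contact_force: [0.9, 1.4, 0.4]
grip_width: -0.0001
```

```bash
python3 -c "
from h import *
to([*Q[0],.12],[np.cos(th),np.sin(th),0]);print(r.get_obs()['joints'])"
```

```text
t 1.1 tcp [0.4845 0.2359 0.1957] shift [-123.8   46.1   75.8]
turn [-0.001  0.001 -0.001]
[-0.86396669  0.30260702  0.35848447  1.93754072 -0.12989627  0.92505869
 -0.25817692]
```

>>> play_rows([
  [0,[-40,15,25],[0,0,0]],
  [0,[-80,30,50],[0,0,0]],
  [0,[-110,41,70],[0,0,0]],
  [0,[-124,46,86],[0,0,0]],
  [0,[-124,46,96],[0,0,0]],
  [0,[-124,46,96],[0,0,0]],
])

```text
clock: 1.85
tcp_pos: [0.5513, 0.1231, 0.0991]
orientation: [-2.007, -2.416, 0.005]
contact_force: [-1.0, 0.7, 0.8]
grip_width: -0.0004
```

```bash
python3 - <<'E'
from h import *
to([*Q[0],.0525],[np.cos(th),np.sin(th),0]);print(r.get_obs()['contact_force'])
ims=[]
for n in("top","scene"):
    p,d=r.grab_frame(n);b=cv2.cvtColor(p,cv2.COLOR_RGB2BGR)
    u,v=proj(n,[*Q[1],.06])[0].astype(int);ims.append(cv2.resize(b[v-45:v+45,u-55:u+55],None,fx=3.5,fy=3.5,interpolation=cv2.INTER_CUBIC))
cv2.imwrite("pics/a1.png",np.hstack(ims))
E
```

```text
t 1.85 tcp [0.5513 0.1231 0.0991] shift [-0.7  1.  46.6]
turn [-0.003  0.001 -0.   ]
[-1.02864267  0.72248259  0.82435838]
```

View pics/a1.png

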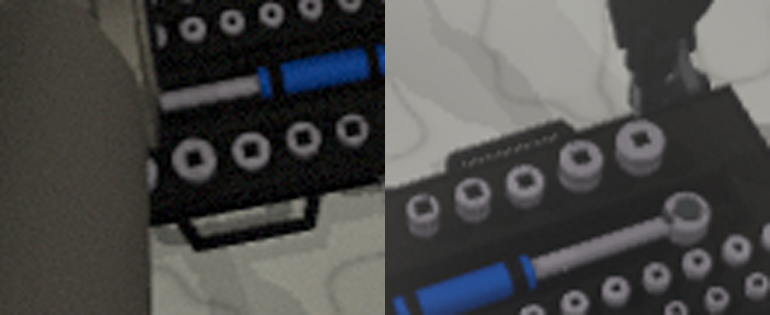

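The fingertips hang just above socket 1 in the scene crop, near (665,105), and the socket is at (640,145). This fits a tip 40 mm higher. Next I lower it, watching the force.

>>> play_rows([
  [0,[0,1,15],[0,0,0]],
  [0,[0,1,28],[0,0,0]],
  [0,[0,1,34],[0,0,0]],
  [0,[0,1,37],[0,0,0]],
  [0,[0,1,39],[0,0,0]],
  [0,[0,1,41],[0,0,0]],
  [0,[0,1,41],[0,0,0]],
])

```text
clock: 2.82
tcp_pos: [0.5533, 0.1237, 0.0592]
orientation: [2.006, 2.417, -0.001]
contact_force: [-0.5, -0.1, 0.4]
grip_width: 0.0003
```

>>> play_rows([
  [0,[0,0,1.5],[0,0,0]],
  [0,[0,0,3],[0,0,0]],
  [0,[0,0,4.5],[0,0,0]],
  [0,[0,0,5.5],[0,0,0]],
  [0,[0,0,5.5],[0,0,0]],
])

```text
clock: 3.45
tcp_pos: [0.5535, 0.1238, 0.054]
orientation: [2.006, 2.417, -0.0]
contact_force: [-2.1, -0.8, 5.3]
grip_width: -0.0001
```

>>> play_rows([
  [0,[0,0,1],[0,0,0]],
  [0,[0,0,2],[0,0,0]],
  [0,[0,0,2.5],[0,0,0]],
  [0,[0,0,2.5],[0,0,0]],
])

```text
clock: 3.95
tcp_pos: [0.5535, 0.1238, 0.0522]
orientation: [2.006, 2.417, 0.0]
contact_force: [-4.2, -0.4, 11.9]
grip_width: -0.0002
```

Socket 1 is home: 11.9 N at z 0.052 is on the spring seat. I'll lift and go on to socket 2.

>>> play_rows([
  [0,[0,0,-12],[0,0,0]],
  [0,[0,0,-25],[0,0,0]],
  [0,[-25,0,-25],[0,0,0]],
  [0,[-49,-1,-25],[0,0,0]],
  [0,[-50,-1,-18],[0,0,0]],
  [0,[-50,-1,-13],[0,0,0]],
  [0,[-50,-1,-10],[0,0,0]],
  [0,[-50,-1,-8],[0,0,0]],
])

```text
clock: 4.95
tcp_pos: [0.5614, 0.0757, 0.0599]
orientation: [-2.004, -2.418, 0.0]
contact_force: [-1.5, 1.2, 1.2]
grip_width: 0.0001
```

>>> play_rows([
  [0,[0,0,2],[0,0,0]],
  [0,[0,0,4],[0,0,0]],
  [0,[0,0,6],[0,0,0]],
  [0,[0,0,6.5],[0,0,0]],
  [0,[0,0,6.5],[0,0,0]],
])

```text
clock: 5.58
tcp_pos: [0.5614, 0.0758, 0.0537]
orientation: [-2.004, -2.418, -0.0]
contact_force: [-2.5, -0.3, 5.5]
grip_width: 0.0
```

>>> play_rows([
  [0,[0,0,1],[0,0,0]],
  [0,[0,0,2],[0,0,0]],
  [0,[0,0,2.5],[0,0,0]],
  [0,[0,0,2.5],[0,0,0]],
])

```text
clock: 6.08
tcp_pos: [0.5615, 0.0758, 0.0521]
orientation: [-2.004, -2.418, -0.001]
contact_force: [-4.4, -0.9, 11.1]
grip_width: 0.0001
```

>>> play_rows([
  [0,[0,0,-12],[0,0,0]],
  [0,[0,0,-25],[0,0,0]],
  [0,[-23,0,-25],[0,0,0]],
  [0,[-45,0,-25],[0,0,0]],
  [0,[-46,0,-18],[0,0,0]],
  [0,[-46,0,-13],[0,0,0]],
  [0,[-46,0,-10],[0,0,0]],
  [0,[-46,0,-8],[0,0,0]],
])

```text
clock: 7.08
tcp_pos: [0.5698, 0.0315, 0.0596]
orientation: [-2.003, -2.418, -0.001]
contact_force: [-0.6, 0.3, -0.9]
grip_width: 0.0001
```

>>> play_rows([
  [0,[0,0,2],[0,0,0]],
  [0,[0,0,4],[0,0,0]],
  [0,[0,0,6],[0,0,0]],
  [0,[0,0,7.5],[0,0,0]],
  [0,[0,0,8.5],[0,0,0]],
  [0,[0,0,8.5],[0,0,0]],
])

```text
clock: 7.82
tcp_pos: [0.5699, 0.0318, 0.0521]
orientation: [-2.002, -2.418, -0.002]
contact_force: [-3.5, 0.7, 12.0]
grip_width: -0.0001
```

>>> play_rows([
  [0,[0,0,-12],[0,0,0]],
  [0,[0,0,-25],[0,0,0]],
  [0,[-22,0,-25],[0,0,0]],
  [0,[-42,0,-25],[0,0,0]],
  [0,[-43,0,-18],[0,0,0]],
  [0,[-43,0,-13],[0,0,0]],
  [0,[-43,0,-10],[0,0,0]],
  [0,[-43,0,-8],[0,0,0]],
])

```text
clock: 8.82
tcp_pos: [0.5775, -0.0097, 0.0596]
orientation: [-2.0, -2.418, -0.001]
contact_force: [-1.7, 0.1, 1.7]
grip_width: 0.0001
```

>>> play_rows([
  [0,[0,0,2],[0,0,0]],
  [0,[0,0,4],[0,0,0]],
  [0,[0,0,6],[0,0,0]],
  [0,[0,0,7.5],[0,0,0]],
  [0,[0,0,8.5],[0,0,0]],
  [0,[0,0,8.5],[0,0,0]],
])

```text
clock: 9.57
tcp_pos: [0.5776, -0.0096, 0.052]
orientation: [-2.001, -2.418, -0.002]
contact_force: [-3.7, -0.1, 10.8]
grip_width: 0.0003
```

>>> play_rows([
  [0,[0,0,-12],[0,0,0]],
  [0,[0,0,-25],[0,0,0]],
  [0,[-20,0,-25],[0,0,0]],
  [0,[-39,0,-25],[0,0,0]],
  [0,[-40,0,-18],[0,0,0]],
  [0,[-40,0,-13],[0,0,0]],
  [0,[-40,0,-10],[0,0,0]],
  [0,[-40,0,-8],[0,0,0]],
])

```text
clock: 10.58
tcp_pos: [0.5847, -0.0485, 0.0595]
orientation: [-1.999, -2.418, -0.001]
contact_force: [-1.6, -0.4, 2.8]
grip_width: -0.0001
```

>>> play_rows([
  [0,[0,0,2],[0,0,0]],
  [0,[0,0,4],[0,0,0]],
  [0,[0,0,6],[0,0,0]],
  [0,[0,0,7.5],[0,0,0]],
  [0,[0,0,8.5],[0,0,0]],
  [0,[0,0,8.5],[0,0,0]],
])

```text
clock: 11.32
tcp_pos: [0.5849, -0.0484, 0.0519]
orientation: [-1.999, -2.418, -0.002]
contact_force: [-5.0, -0.8, 12.5]
grip_width: -0.0
```

>>> play_rows([
  [0,[0,0,-20],[0,0,0]],
  [0,[0,0,-60],[0,0,0]],
  [0,[0,0,-120],[0,0,0]],
  [0,[-50,-20,-140],[0,0,0]],
  [0,[-100,-40,-150],[0,0,0]],
  [0,[-150,-60,-150],[0,0,0]],
  [0,[-190,-80,-150],[0,0,0]],
  [0,[-190,-80,-150],[0,0,0]],
])

```text
clock: 12.32
tcp_pos: [0.5405, -0.2552, 0.2014]
orientation: [-2.009, -2.412, 0.0]
contact_force: [0.2, 1.3, 0.9]
grip_width: 0.0
```

```bash
python3 - <<'E'
from h import *
ims=[]
for n in("top","scene"):
    p,d=r.grab_frame(n);b=cv2.cvtColor(p,cv2.COLOR_RGB2BGR)
    c=r.camera_model(n);R=cv2.Rodrigues(c["rvec"])[0];z=[]
    for q in Q:
        u,v=proj(n,[*q,.054])[0].round().astype(int);w=7
        l=cv2.threshold(cv2.cvtColor(b,cv2.COLOR_BGR2GRAY)[v-w:v+w+1,u-w:u+w+1],0,255,cv2.THRESH_OTSU)[1]
        ys,xs=np.nonzero(l);xs=xs+u-w;ys=ys+v-w;D=d[ys,xs]
        X=R.T@(np.linalg.inv(c["mtx"])@np.array([xs*D,ys*D,D])-c["tvec"][:,None]);z.append(np.percentile(X[2],[50,80]))
    print(n,np.round(z,4).tolist())
    u,v=proj(n,[*Q[2],.06])[0].astype(int);ims.append(cv2.resize(b[v-50:v+50,u-60:u+60],None,fx=3.3,fy=3.3,interpolation=cv2.INTER_CUBIC))
    a=cv2.imread(f"pics/{n}0.png");df=cv2.absdiff(a,b).max(2)
    for nm,B in (("blue",(a[...,0].astype(int)-a[...,2]>70)),):
        B2=b[...,0].astype(int)-b[...,2]>70
        for m in(B,B2): 
            k,l,s,ce=cv2.connectedComponentsWithStats(m.astype(np.uint8));print([(ce[i].round(1).tolist(),int(s[i,4])) for i in range(1,k) if s[i,4]>40])
    cv2.imwrite(f"pics/{n}1.png",b)
cv2.imwrite("pics/b1.png",np.hstack(ims))
E
```

```text
top [[0.0545, 0.0559], [0.0546, 0.0563], [0.0544, 0.0562], [0.0546, 0.0555], [0.0538, 0.0553]]
[([291.5, 167.7], 183), ([147.9, 240.3], 250)]
[([292.2, 167.1], 176), ([147.7, 240.1], 270), ([551.9, 322.5], 172), ([554.3, 361.3], 116), ([555.6, 381.9], 101)]
scene [[0.0542, 0.056], [0.0546, 0.056], [0.0545, 0.0557], [0.0532, 0.0558], [0.0539, 0.0551]]
[([6.0, 162.6], 51), ([399.6, 192.5], 184), ([277.5, 268.3], 200)]
[([75.2, 9.8], 58), ([11.7, 141.7], 66), ([12.7, 162.0], 148), ([399.5, 192.6], 200), ([277.1, 268.9], 199)]
```

View pics/b1.png

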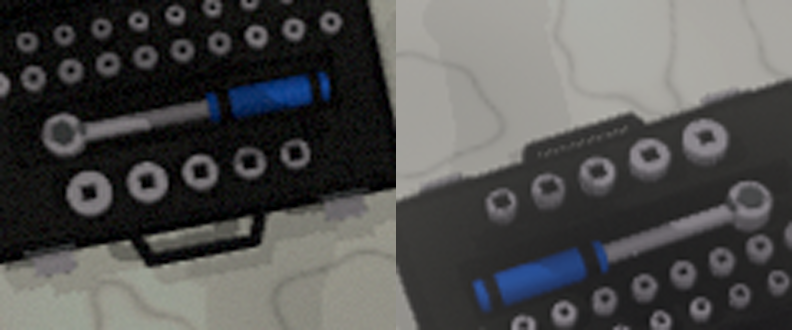

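View pics/scene1.png

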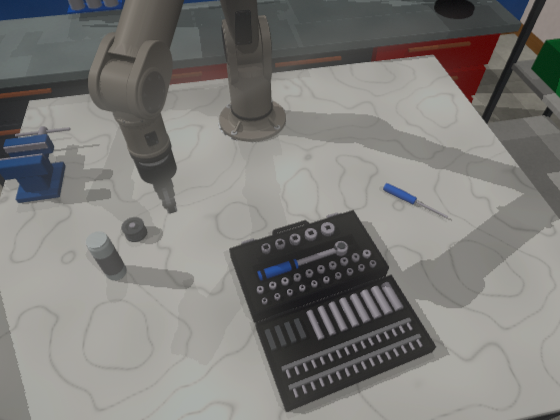

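In both crops all five sockets stand at the same low height, about 54 mm. In the scene view the ratchet (277,268), screwdriver (400,192), pulley (134,230) and spray can (105,256) are where they were.

```bash
python3 -c "
from bench import r
print(r.hand_in())"
```

```text
the job is handed in; nothing more can be done
None
```

I pressed the five big sockets in turn, from largest to smallest, with the fingers shut, and handed the job in at about 12.4 s of the 48 s allowed. The hand-in gives no verdict, so I only have my own checks to go on.

- **Seating:** each press ended on the spring seat at about 11–12.5 N, with the fingertip at z ≈ 52 mm. Sockets 1, 2, 4 and 5 had stood about 8 mm proud. Socket 3 was already home and was checked by touch.
- **Final depth readings:** in both cameras all five tops are at 53–55 mm, against 54 mm when home.
- **Other tools:** the ratchet and screwdriver markings moved less than 1 pixel between the first and last pictures. The pulley and spray can were compared only by eye in the scene view and look unmoved.
- **Disagreement:** the two cameras differed by 2–3 mm on where the sockets were, so I used their average. No check failed.

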